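# Load a sample cassette under the hold-down leaf spring

### The job

Load the white sample cassette into the autosampler's dock without picking it up: with closed fingertips press hard on its dark thumb pad until the sprung yellow bed under it is fully down, and, still pressing, slide it under the blue guard bar and the leaf spring until it is fully home against the head block and the yellow bed has sprung up behind it. Then let go and move clear. Do not lift or pinch the cassette, and leave the vials and everything else on the bench alone.

Things in the scene. Friction and masses are not known exactly. Their poses are not given: they have to be found in the camera images.
- dock: Fixed beige loading dock, 252 x 96 x 48 mm. Origin on the bench, mid-width, 107 mm from its open end; x points along the channel, the way the cassette slides in, z up. Channel 68 mm wide, rail tops z = 34 mm. Its floor: x = -103 to -13 mm the yellow sprung bed, then fixed grey floor at z = 22 mm to the stop, the face of the beige head block at x = 103 mm (top z = 48 mm).
- guard (a point): Mid-width of the near lower edge of the dock's blunt blue guard bar (dock x = 45, z = 34.5 mm). The bar crosses the channel, is 8 mm thick along x and reaches z = 46 mm. The steel leaf spring slants down behind it along +x.
- dock_home (a point): Point fixed to the dock where cassette_mid lies when the cassette is fully home: dock x = 47 mm, y = 0, z = 27 mm.
- cassette_mid (a point): Centre of the loose white sample cassette, a slab 112 (x) x 60 (y) x 10 mm, 0.11 to 0.22 kg; x points to its nose (along dock +x), z up. It starts on the raised bed, nose 14 to 26 mm short of the guard bar, slab top at dock z = 39 mm, so its nose would hit the bar; pressed down 7 mm, its top is at 32 mm and passes. Side play 4 mm each side. Eight blue seals lie flush in its front part.
- thumb_pad (a point): Centre of the dark flat thumb pad on the cassette's top, 33 mm behind the cassette's centre; pad 44 mm (x) x 54 mm (y). Ahead of it a blue ridge crosses the slab, its near face 23 mm ahead of this point along +x, 6 mm thick, 50 mm long, 8 mm high: fingertips pressed on the pad push forward against the ridge.
- bed (a joint): How far the yellow sprung bed is pressed down: 0 up (top at dock z = 29 mm), 0.007 m at its hard stop (level with the fixed floor). About 6.5 N starts it moving, 11 N holds it fully down. It springs up again once the cassette's tail has slid off its end at dock x = -13 mm, in the last 4 mm before the stop; it then bars the way back.
- leaf (a joint): Lift angle of the steel leaf spring (40 mm wide, hinged just behind the guard bar, free end about 42 mm further along +x): 0 hanging at rest with its free end about 4 mm above the fixed floor, about 0.14 rad when it rides on top of the cassette. It presses on the cassette with about 6 N; sliding the pressed cassette takes some 5 to 12 N.
- vial_a_mid (a point): Half-way up an amber vial with blue cap, 23 mm diameter, 47 mm tall, standing loose on the bench beside the dock, on its +y side. Leave alone.
- vial_b_mid (a point): Half-way up another such vial, on the dock's -y side. Leave alone.
- notebook: Closed teal notebook, 150 x 210 x 22 mm, on the bench; origin under its centre. Leave alone.
- mouse: Black computer mouse, 105 x 62 x 26 mm; origin under its centre. Leave alone.
- bottle: Amber jar with blue cap, 70 mm diameter, 150 mm tall; origin under its centre. Leave alone.
- vial_tray: Empty grey divided tray, 90 x 130 x 30 mm; origin under its centre. Leave alone.

How it is judged:
By the outcome, as a careful person would: the job done as asked, in the order asked, and still so for the second after the job is handed in, with the robot touching nothing.
It also fails if it takes over 43 s, if anything falls off the work surface, if the arm or the gripper's body presses on something with over 40 N, if the wrist force passes 120 N, or if a joint passes its speed limit or range.

### The arm

A 7-joint arm with a two-finger parallel gripper is mounted at the origin on the work surface. World frame = base frame: x ahead of the robot, y to its left, z up, the work surface at z = 0. Lengths are in m, angles in rad, forces in N, time in s.
With the tool pointing down it reaches from about 0.35 to 0.9 m from the base axis. Payload 8.1 kg.
Tool frame: the origin (TCP) lies at the very end of the fingers, on their centre line; the grasp point (between the pads) lies 19 mm behind it; z points along the fingers, x is the direction in which the jaws open and shut, and the axes are right-handed (so a half turn about z gives the same grasp; the last joint's range is limited). The gripper opens to 92 mm and grips with 3 to 60 N. Pads are 19 mm wide; open, the fingers measure 130 mm over their backs; the gripper's body (75 mm by 190 mm) begins 47 mm behind the grasp point.
Start: joints at [-1.273, 0.434, 0.025, 1.573, -0.012, 1.134, -0.075], TCP at [0.244, 0.575, 0.227] pointing down, gripper open.
Joint ranges: [-2.62, 2.62], [-0.44, 2.09], [-1.27, 1.32], [0.08, 2.57], [-1.32, 4.46], [0.12, 2], [-2.74, 2.74]. Speed limits (rad/s): [2.22, 2.22, 3.01, 3.01, 3.14, 3.14, 3.14].

### API

Orientations are given as a unit quaternion [x, y, z, w].
In Python, from rig import manip, viewer, workorder gives the robot as it stands.
- The arm moves only by the tool apply_moves, never from a script. Its argument "targets" is a list of rows, each a list of 5 numbers: the shift along the world's x, y, z in m, then the turn about the world's z in rad, then the opening, from 0 (shut) to 1 (fully open). In form: [[tx, ty, tz, roll, claw], ...]. A call has 1 to 5 rows; each row shifts and turns the commanded pose from where the row before left it; what a row does not reach is not made up. A row lasts 1/8 s, in which the tool goes at most 62.5 mm and 10.7 degrees, less where a joint would pass 70% of its speed; a pose out of reach is approached as far as the arm can. A call is refused whole if a number of a shift passes 0.0625 or a number of a turn 0.188, either way. A call with a gripper value outside its range is refused whole. The fingers move at their own pace and stop on an object; "grip_force" is the grip in N (left out, the last holds). Time passes only in rows, so rows that do not move let the fingers close. It gives the time, the measured TCP pose, the force and the opening at its end, in the units of the state.
- manip.read_state(): the state, without advancing time (a new reading comes with each control period).
- viewer.get_image(name): name is "scene" or "top"; returns a dict with "img" (420x560x3 uint8, red, green, blue), "depth" (420x560 float32, m along the optical axis (not along the pixel's ray), 0 where there is no reading), "fx", "fy", "cx", "cy" (pixels), "pose" (4x4, takes a point from camera to world coordinates). Camera axes: x right, y down, z forward; pixel columns grow to the right and rows downward; lengths in m; the calibration is good to about 2 mm. A picture is of the moment at which its call begins.
- workorder.close_job(): hands the job in, once; it reports no verdict.
The state is a dict: "t": time; "joints": joint angles; "qd": joint speeds; "joint_torque": joint torques, N m; "tool_pos": TCP position; "tool_rot": TCP orientation; "contact_force": force on the tool from outside, world axes, zero at the start; "wrist_torque": the same for the moment, N m; "width": finger opening in m.
Only numpy, scipy, OpenCV 4.12 (cv2) and the standard library are available. Lean on these libraries where they do the work, as an engineer would, in place of code of your own. Each camera call takes 0.05 s, during which the arm holds its last target.

## Working session

There is one attempt and no reset: what is moved stays moved. The work goes in short steps, Python scripts to look and compute and a tool call to move; the robot and the scene stay as the last step left them, time stands still between calls to the robot, and variables do not carry over. Pictures are saved under pics/ and viewed, and the job is handed in when it is done.

Besides the shell and the picture viewer there is one more tool, called after "Request:" in YAML: its name, and indented under it one key for each argument. apply_moves: Moves the arm, as the interface text tells. Its arguments: {"type":"object","properties":{"targets":{"type":"array","items":{"type":"array","items":{"type":"number"}}},"grip_force":{"type":"number"}},"required":["targets"]}

```bash
mkdir -p pics
cat > h.py <<'E'
from rig import manip, viewer, workorder
import numpy as np, cv2
def shot(name,fn):
    d=viewer.get_image(name); cv2.imwrite('pics/'+fn,d['img'][:,:,::-1]); np.savez('pics/'+fn+'.npz',**{k:np.array(v) for k,v in d.items()}); return d
def cloud(d):
    h,w=d['depth'].shape; u,v=np.meshgrid(np.arange(w),np.arange(h)); z=d['depth']
    p=np.stack([(u-d['cx'])/d['fx']*z,(v-d['cy'])/d['fy']*z,z,np.ones_like(z)],-1)
    return (p@np.array(d['pose']).T)[...,:3]
E
python3 - <<'E'
from h import *
for n in('scene','top'):
    d=shot(n,n+'0.png'); print(n,d['fx'],d['cx'],d['cy'],np.round(d['pose'],3).tolist())
s=manip.read_state(); print({k:np.round(v,3).tolist() for k,v in s.items()})
E
```

```text
scene 409.7407411492229 274.869140013325 212.350308554576 [[-0.856, 0.451, -0.254, 0.816], [0.517, 0.741, -0.428, 0.427], [-0.005, -0.498, -0.867, 0.735], [0.0, 0.0, 0.0, 1.0]]
top 456.00583349899233 273.27463803238516 216.37864835976401 [[-0.03, -0.998, 0.058, 0.566], [-0.999, 0.029, -0.017, 0.081], [0.015, -0.058, -0.998, 0.996], [0.0, 0.0, 0.0, 1.0]]
{'t': 0.1, 'joints': [-1.273, 0.435, 0.025, 1.574, -0.012, 1.134, -0.075], 'qd': [-0.001, -0.001, -0.002, -0.004, -0.0, 0.0, -0.001], 'joint_torque': [0.002, -66.912, 0.988, -31.514, -0.061, 0.037, 0.0], 'tool_pos': [0.244, 0.575, 0.226], 'tool_rot': [0.834, 0.552, -0.001, 0.0], 'contact_force': [0.559, -0.052, 1.035], 'wrist_torque': [-0.025, 0.025, 0.014], 'width': 0.092}
```

View pics/scene0.png

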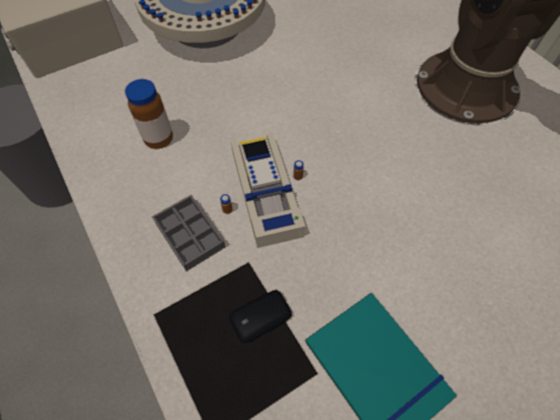

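View pics/top0.png

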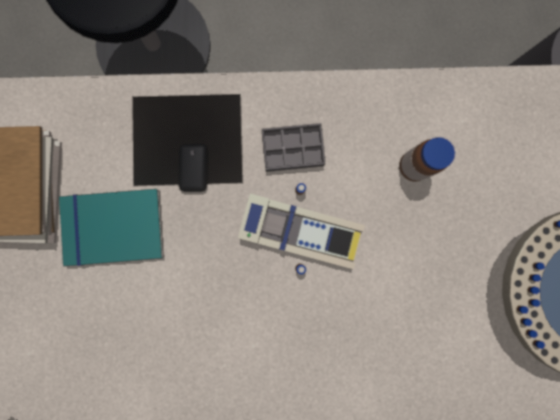

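The scene view shows the pad at about (257,149) and the head block at about (277,225). The top view shows the pad at (341,242), guard bar at (288,228), yellow bed edge at (356,245) and head block at (253,217). The dock +x axis points image-left, which is roughly world +y. Next I'll measure these.

```bash
python3 - <<'E'
import cv2
for f,(a,b,c,e) in {'top0':(180,290,225,375),'scene0':(120,255,200,330)}.items():
    i=cv2.imread(f'pics/{f}.png')[a:b,c:e]; cv2.imwrite(f'pics/{f}z.png',cv2.resize(i,None,fx=5 if f[0]=='t' else 4.4,fy=5 if f[0]=='t' else 4.4,interpolation=cv2.INTER_CUBIC))
E
python3 - <<'E'
from h import *
d=dict(np.load('pics/top0.png.npz')); P=cloud(d); hsv=cv2.cvtColor(d['img'],cv2.COLOR_RGB2HSV)
R=np.zeros(hsv.shape[:2],np.uint8); R[185:275,235:370]=1
def ray(d,u,v,z):
    T=d['pose']; r=T[:3,:3]@np.array([(u-d['cx'])/d['fx'],(v-d['cy'])/d['fy'],1]); o=T[:3,3]; return o+r*(z-o[2])/r[2]
def comps(m,n,amin=15):
    k,l,s,c=cv2.connectedComponentsWithStats((m&R).astype(np.uint8))
    for i in range(1,k):
        if s[i,4]>=amin:
            ys,xs=np.where(l==i); r=cv2.minAreaRect(np.stack([xs,ys],1).astype(np.float32))
            print(n,s[i,4],c[i].round(1),'rect',np.round(r[0],1),np.round(r[1],1),round(r[2],1),'P',np.median(P[l==i],0).round(4))
H,S,V=[hsv[...,i].astype(int) for i in range(3)]
print(hsv[242,341],hsv[228,288],hsv[245,356],hsv[235,312])
comps((V<60),'dark'); comps((H>100)&(H<130)&(S>120)&(V>50),'blue'); comps((H>20)&(H<35)&(S>150),'yellow'); 
dock=(P[...,2]>0.02)&(R>0); comps(dock,'dock',100)
for u,v in((341,242),(288,228),(356,245),(312,235),(253,217),(275,224),(320,216),(310,257)): print(u,v,P[v,u].round(4))
E
```

```text
[150   5  51] [114 106 108] [ 25 126 188] [ 47   9 194]
dark 389 [339.9 241.5] rect [339.9 241.5] [17.5 21.8] 14.0 P [ 0.5658 -0.0726  0.04  ]
dock 5136 [299.8 230.7] rect [301.6 230.9] [120.2  46.7] 15.4 P [0.5901 0.0109 0.0381]
341 242 [ 0.5641 -0.0746  0.042 ]
288 228 [0.5964 0.0356 0.0474]
356 245 [ 0.5567 -0.1082  0.0298]
312 235 [ 0.5806 -0.0149  0.0371]
253 217 [0.6211 0.1076 0.0527]
275 224 [0.6061 0.0622 0.033 ]
320 216 [0.5664 0.0813 0.9955]
310 257 [ 0.5345 -0.0092  0.0354]
```

View pics/top0z.png

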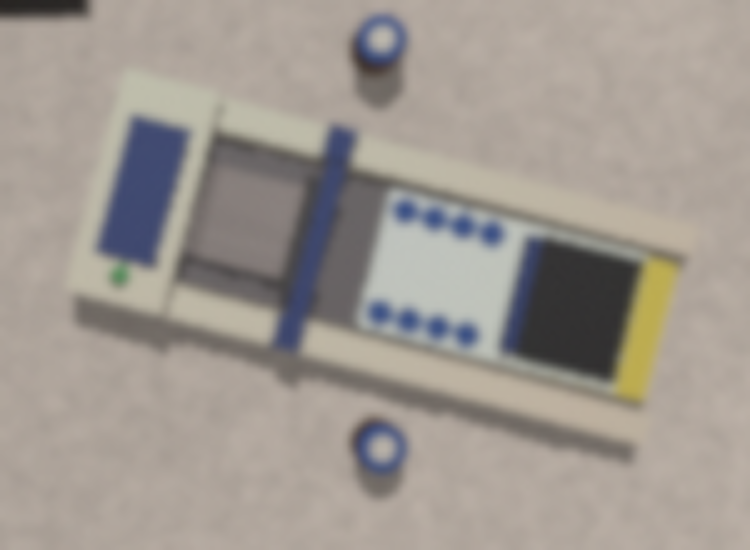

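View pics/scene0z.png

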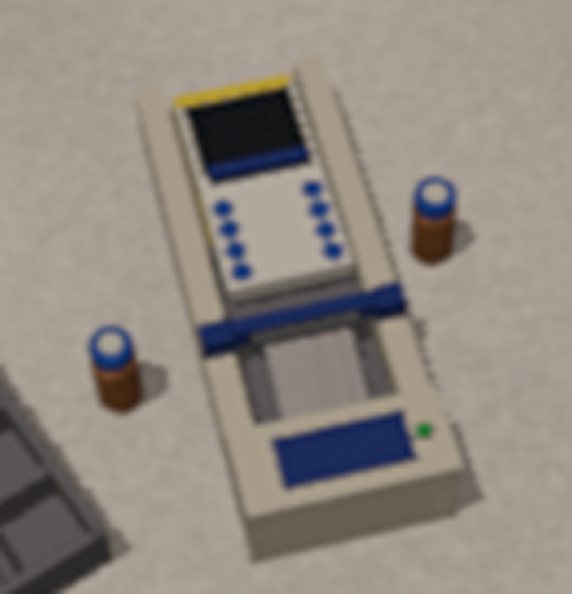

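```bash
cat >> h.py <<'E'
def ray(d,u,v,z):
    T=d['pose']; r=T[:3,:3]@np.array([(u-d['cx'])/d['fx'],(v-d['cy'])/d['fy'],1]); o=T[:3,3]; return o+r*(z-o[2])/r[2]
E
python3 - <<'E'
from h import *
d=dict(np.load('pics/top0.png.npz')); e=dict(np.load('pics/scene0.png.npz'))
t=lambda u,v,z: ray(d,225+(u+.5)/5-.5,180+(v+.5)/5-.5,z)[:2]
s=lambda u,v,z: ray(e,200+(u+.5)/4.4-.5,120+(v+.5)/4.4-.5,z)[:2]
def ang(a,b): return np.degrees(np.arctan2(*(b-a)[::-1]))
# top
pc=[t(543,240,.039),t(640,264,.039),t(615,380,.039),t(518,352,.039)]
print('pad top',np.mean(pc,0),'side',ang(pc[1],pc[0]),ang(pc[2],pc[3]),'across',ang(pc[2],pc[1])+90, [np.linalg.norm(pc[i]-pc[(i+1)%4]) for i in range(4)])
g=[t(342,128,.046),t(287,348,.046)]; print('guard mid',np.mean(g,0),ang(g[1],g[0])+90,np.linalg.norm(g[0]-g[1]))
hb=[t(220,104,.048),t(167,313,.048)]; print('stop',np.mean(hb,0),ang(hb[1],hb[0])+90,np.linalg.norm(hb[0]-hb[1]))
b=[t(128,70,.048),t(70,294,.048)]; print('back',np.mean(b,0),ang(b[1],b[0])+90,np.linalg.norm(b[0]-b[1]))
y=[t(683,262,.029),t(642,400,.029)];print('bedend',np.mean(y,0),ang(y[1],y[0])+90)
# scene
pc=[s(186,110,.039),s(290,88,.039),s(308,150,.039),s(208,172,.039)]
print('pad scene (incl ridge partly)',np.mean(pc,0),ang(pc[0],pc[3]),ang(pc[1],pc[2]))
g=[s(203,330,.046),s(402,290,.046)];print('guard near top edge scene',np.mean(g,0),ang(g[0],g[1]),np.linalg.norm(g[0]-g[1]))
b=[s(247,518,.048),s(463,464,.048)]; print('back',np.mean(b,0),ang(b[0],b[1]),np.linalg.norm(b[0]-b[1]))
y=[s(176,103,.029),s(288,80,.029)];print('bedend',np.mean(y,0),ang(*y))
P=cloud(d)
for c in ((341,242),(325,240),(320,235),(312,235)): print(P[c[1]-2:c[1]+3,c[0]-2:c[0]+3].reshape(-1,3).mean(0))
E
```

```text
pad top [ 0.56538063 -0.07390475] side 74.42396210025495 72.21972102306005 across 75.54091215662739 [np.float64(0.04202242093635932), np.float64(0.049843951589110015), np.float64(0.04231147846015609), np.float64(0.04821239145555752)]
guard mid [0.59829976 0.03652438] 74.15900590126817 0.09460984718949246
stop [0.61195953 0.08657075] 74.15465040877783 0.08976092347914677
back [0.6241498  0.12553438] 74.0165646842262 0.09633790632828522
bedend [ 0.55502047 -0.11066996] 71.10576379221489
pad scene (incl ridge partly) [ 0.56543267 -0.07269148] 76.50427304563398 72.19283026647321
guard near top edge scene [0.59824375 0.0355054 ] 162.1637794289565 0.09293604403718148
back [0.62669393 0.12772308] 164.38278265054 0.09621229650597765
bedend [ 0.55655533 -0.10509103] 163.49334341695976
[ 0.56405192 -0.07498484  0.03974669]
[ 0.56923696 -0.04142762  0.04053684]
[ 0.5800188  -0.03142568  0.03961606]
[ 0.58051581 -0.01463226  0.03953283]
```

Yaw is about 74°, so the dock axis is a = (0.276, 0.961). The pad is at (0.565, -0.074), 115 mm behind the bar's middle, which leaves a nose gap of about 22 mm and is within the given 14–26 mm. Travel to home is about 80 mm. I'll put the jaw axis across the channel (turn about -83°) and aim 10 mm ahead of the pad centre, at (0.568, -0.064).

Request:
apply_moves:
  targets:
    - [0.023,-0.045,0,-0.1,0]
    - [0.023,-0.045,0,-0.1,0]
    - [0.023,-0.045,0,-0.1,0]
    - [0.023,-0.045,0,-0.1,0]
    - [0.023,-0.045,0,-0.1,0]
  grip_force: 30

```text
t: 0.72
tool_pos: [0.3593, 0.3488, 0.2266]
tool_rot: [0.945, 0.327, -0.0, 0.0]
contact_force: [-0.1, 0.2, -0.2]
width: 0.0465
```

Request:
apply_moves:
  targets:
    - [0.023,-0.045,0,-0.1,0]
    - [0.023,-0.045,0,-0.1,0]
    - [0.023,-0.045,0,-0.1,0]
    - [0.023,-0.045,0,-0.1,0]
    - [0.023,-0.045,0,-0.1,0]

```text
t: 1.35
tool_pos: [0.4742, 0.1239, 0.2267]
tool_rot: [0.997, 0.083, -0.0, -0.0]
contact_force: [0.1, 0.6, -0.4]
width: 0.0011
```

Request:
apply_moves:
  targets:
    - [0.023,-0.045,0,-0.1,0]
    - [0.023,-0.045,-0.02,-0.1,0]
    - [0.023,-0.045,-0.02,-0.1,0]
    - [0.023,-0.045,-0.03,-0.1,0]
    - [0,0,0,0,0]

```text
t: 1.98
tool_pos: [0.5651, -0.0591, 0.1543]
tool_rot: [0.993, -0.118, -0.002, 0.002]
contact_force: [0.2, 0.2, 0.4]
width: 0.0004
```

Run:
```python
from h import *
s=manip.read_state(); print({k:np.round(v,4).tolist() for k,v in s.items()})
q=s['tool_rot']; print('jaw',np.degrees(np.arctan2(2*q[0]*q[1]+2*q[2]*q[3],q[3]**2+q[0]**2-q[1]**2-q[2]**2)))
```

```text
{'t': 1.975, 'joints': [-0.3844, 0.4497, 0.5486, 1.8338, -0.2802, 0.9396, 0.0503], 'qd': [-0.0539, -0.0515, -0.0484, -0.001, 0.0099, 0.035, -0.0148], 'joint_torque': [2.0065, -55.4826, 9.1422, -27.2242, -0.2528, -0.6333, 0.2647], 'tool_pos': [0.5651, -0.0591, 0.1543], 'tool_rot': [0.993, -0.1185, -0.0016, 0.0017], 'contact_force': [0.1645, 0.2144, 0.3581], 'wrist_torque': [-0.0812, 0.0779, 0.0684], 'width': 0.0004}
jaw -13.606382247955885
```

Request:
apply_moves:
  targets:
    - [0.003,-0.004,-0.03,-0.04,0]
    - [0,0,-0.03,0,0]
    - [0,0,-0.03,0,0]
    - [0,0,0,0,0]

```text
t: 2.48
tool_pos: [0.5671, -0.0574, 0.0652]
tool_rot: [0.991, -0.134, -0.002, 0.0]
contact_force: [-1.1, 0.5, 1.0]
width: 0.0006
```

Run:
```python
from h import *
s=manip.read_state(); print({k:np.round(v,4).tolist() for k,v in s.items() if k in('tool_pos','contact_force','tool_rot')})
i=shot('scene','s1.png')['img'][100:260,180:340,::-1]; j=shot('top','t1.png')['img'][150:310,220:380,::-1]
cv2.imwrite('pics/c1.png',cv2.resize(np.hstack([i,j]),None,fx=2.5,fy=2.5,interpolation=cv2.INTER_CUBIC))
```

```text
{'tool_pos': [0.5671, -0.0574, 0.0652], 'tool_rot': [0.991, -0.134, -0.0021, 0.0], 'contact_force': [-1.0568, 0.5287, 0.9643]}
```

View pics/c1.png

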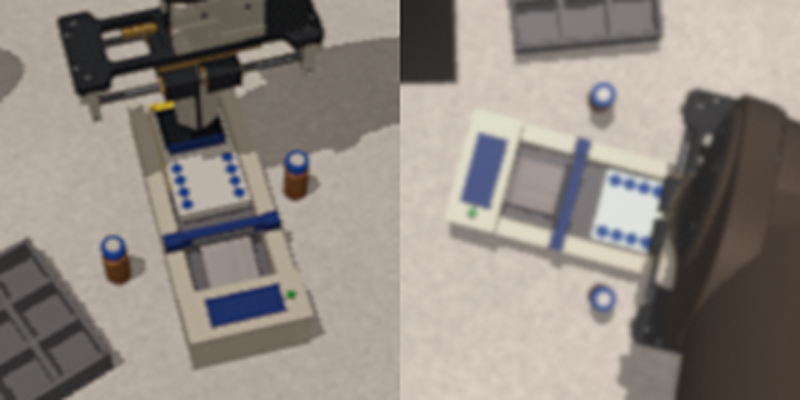

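The left view shows the shut fingertips over the pad at about (197,125). The measured TCP is 16 mm ahead of the pad centre, too close to the ridge, so I'll back off about 7 mm and descend to just above the pad.

Request:
apply_moves:
  targets:
    - [0.001,-0.007,0,0,0]
    - [0,0,-0.01,0,0]
    - [0,0,-0.005,0,0]
    - [0,0,0,0,0]

```text
t: 3.08
tool_pos: [0.5694, -0.0654, 0.0512]
tool_rot: [0.991, -0.135, -0.001, -0.0]
contact_force: [0.0, 0.1, 0.4]
width: 0.0002
```

Request:
apply_moves:
  targets:
    - [0,0,-0.005,0,0]
    - [0,0,-0.004,0,0]
    - [0,0,-0.003,0,0]
    - [0,0,-0.002,0,0]
    - [0,0,0,0,0]

```text
t: 3.7
tool_pos: [0.5698, -0.0655, 0.0378]
tool_rot: [0.991, -0.135, -0.0, -0.0]
contact_force: [-1.3, 1.0, 4.8]
width: 0.0004
```

Request:
apply_moves:
  targets:
    - [0,0,-0.002,0,0]
    - [0,0,-0.002,0,0]
    - [0,0,0,0,0]

```text
t: 4.08
tool_pos: [0.5699, -0.0655, 0.0341]
tool_rot: [0.991, -0.135, 0.0, -0.0]
contact_force: [-2.4, 0.9, 6.0]
width: 0.0006
```

Request:
apply_moves:
  targets:
    - [0,0,-0.002,0,0]
    - [0,0,-0.002,0,0]
    - [0,0,0,0,0]

```text
t: 4.45
tool_pos: [0.5701, -0.0656, 0.0321]
tool_rot: [0.991, -0.135, 0.0, -0.001]
contact_force: [-10.5, 1.6, 31.9]
width: 0.0003
```

Request:
apply_moves:
  targets:
    - [0,0,-0.001,0,0]
    - [0,0,-0.001,0,0]
    - [0,0,0,0,0]

```text
t: 4.82
tool_pos: [0.5702, -0.0656, 0.0319]
tool_rot: [0.991, -0.135, 0.001, -0.001]
contact_force: [-17.1, 3.9, 56.0]
width: 0.0008
```

Bed is at its hard stop (z 0.032, as expected). I'll ease the press to about 30 N and begin sliding.

Request:
apply_moves:
  targets:
    - [-0.001,0,0.001,0,0]
    - [0,0,0.001,0,0]
    - [0.0006,0.002,0,0,0]
    - [0.0006,0.002,0,0,0]
    - [0.0006,0.002,0,0,0]

```text
t: 5.45
tool_pos: [0.5726, -0.0625, 0.0322]
tool_rot: [0.991, -0.136, 0.003, 0.001]
contact_force: [-3.1, -7.5, 22.8]
width: 0.0001
```

Request:
apply_moves:
  targets:
    - [0.0006,0.002,0,0,0]
    - [0.0006,0.002,0,0,0]
    - [0.0006,0.002,0,0,0]

```text
t: 5.82
tool_pos: [0.5748, -0.0566, 0.0322]
tool_rot: [0.991, -0.136, 0.003, 0.001]
contact_force: [-1.3, -5.4, 22.1]
width: 0.0006
```

Request:
apply_moves:
  targets:
    - [0.0006,0.002,-0.0005,0,0]
    - [0.0006,0.002,0,0,0]
    - [0.0006,0.002,0,0,0]

```text
t: 6.2
tool_pos: [0.5771, -0.0512, 0.0322]
tool_rot: [0.991, -0.136, 0.004, 0.001]
contact_force: [-3.1, -7.7, 25.7]
width: 0.0009
```

```bash
cat > look.py <<'E'
import sys
from h import *
n=sys.argv[1]
s=manip.read_state(); print({k:np.round(v,4).tolist() for k,v in s.items() if k in('tool_pos','contact_force','wrist_torque')})
i=shot('scene',f's{n}.png')['img'][110:250,200:340,::-1]; j=shot('top',f't{n}.png')['img'][170:310,220:360,::-1]
cv2.imwrite(f'pics/c{n}.png',cv2.resize(np.hstack([i,j]),None,fx=2.85,fy=2.85,interpolation=cv2.INTER_CUBIC))
E
python3 look.py 2
```

```text
{'tool_pos': [0.5771, -0.0512, 0.0322], 'contact_force': [-3.0528, -7.6805, 25.7247], 'wrist_torque': [-1.876, 0.6194, 0.024]}
```

View pics/c2.png

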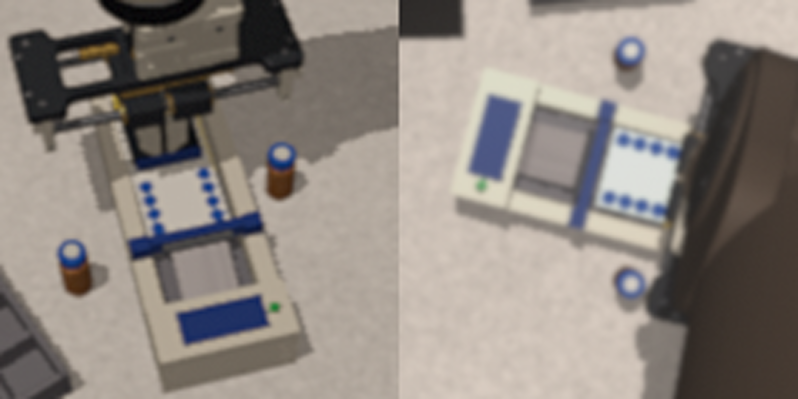

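Left view: the cassette (seals at about (145–205,200)) has slid with the fingertips and its nose is just short of the bar. The bed is hidden behind the tool. The tool has drifted about 3 mm toward -y (dock), so I'll steer it back while sliding.

Request:
apply_moves:
  targets:
    - [0.0003,0.002,-0.0003,0,0]
    - [0.0002,0.002,0,0,0]
    - [0.0002,0.002,0,0,0]
    - [0.0002,0.002,0,0,0]

```text
t: 6.8
tool_pos: [0.5787, -0.0434, 0.0322]
tool_rot: [0.991, -0.136, 0.004, 0.001]
contact_force: [-0.9, -6.8, 25.8]
width: 0.0007
```

Request:
apply_moves:
  targets:
    - [0.0004,0.002,0,0,0]
    - [0.0004,0.002,0,0,0]
    - [0.0004,0.002,0,0,0]
    - [0.0004,0.002,0,0,0]

```text
t: 7.3
tool_pos: [0.5803, -0.0354, 0.0322]
tool_rot: [0.991, -0.136, 0.004, 0.001]
contact_force: [-1.1, -7.9, 27.3]
width: 0.0001
```

```bash
python3 look.py 3
```

```text
{'tool_pos': [0.5803, -0.0354, 0.0322], 'contact_force': [-1.1155, -7.8586, 27.3043], 'wrist_torque': [-2.0124, 0.4225, 0.0299]}
```

View pics/c3.png

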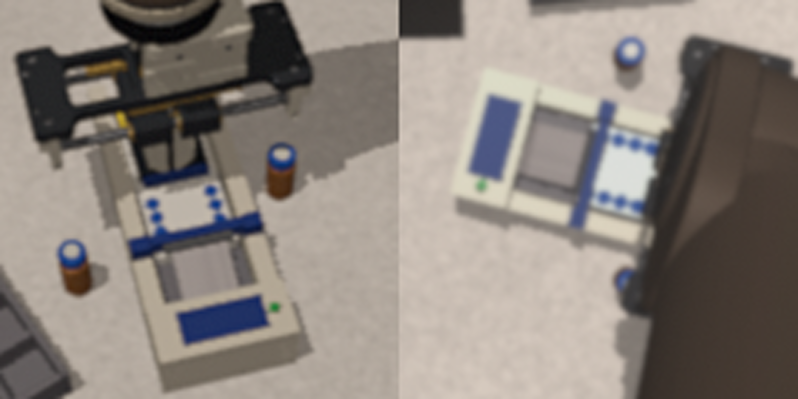

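The nose is now under the bar: three seal rows are still visible behind it, at about (155–215,190–230), and forces are steady at 27 N down and 8 N forward. Continuing.

Request:
apply_moves:
  targets:
    - [0.0006,0.003,0,0,0]
    - [0.0006,0.003,0,0,0]
    - [0.0006,0.003,0,0,0]
    - [0.0006,0.003,0,0,0]

```text
t: 7.9
tool_pos: [0.5827, -0.0233, 0.0322]
tool_rot: [0.991, -0.136, 0.004, 0.001]
contact_force: [-1.6, -8.4, 25.9]
width: 0.0003
```

Request:
apply_moves:
  targets:
    - [0.0006,0.003,0,0,0]
    - [0.0006,0.003,0,0,0]
    - [0.0006,0.003,0,0,0]
    - [0.0006,0.003,0,0,0]

```text
t: 8.4
tool_pos: [0.5847, -0.0132, 0.0322]
tool_rot: [0.991, -0.137, 0.004, 0.002]
contact_force: [-3.4, -14.6, 27.7]
width: 0.0006
```

```bash
python3 look.py 4
```

```text
{'tool_pos': [0.5847, -0.0132, 0.0322], 'contact_force': [-3.4183, -14.5803, 27.6729], 'wrist_torque': [-3.2537, 0.7722, 0.0102]}
```

View pics/c4.png

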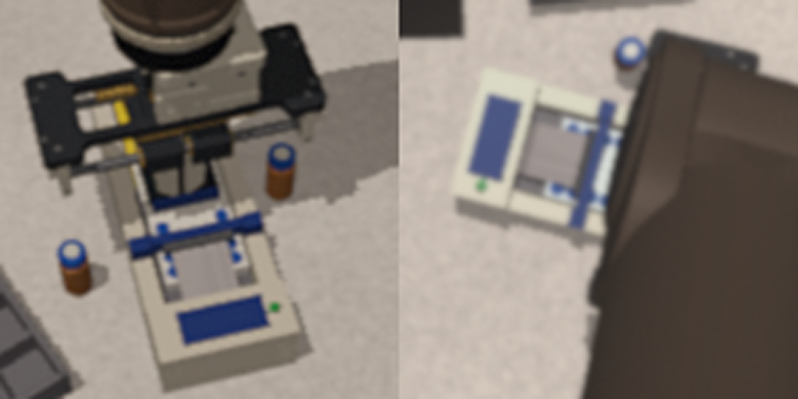

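The nose has passed under the leaf, with seals showing past the bar at about (170,265) and (235,255). Forward force is 15 N as it rides the leaf, and about 25 mm remains.

Request:
apply_moves:
  targets:
    - [0.0008,0.003,0,0,0]
    - [0.0008,0.003,0,0,0]
    - [0.0008,0.003,0,0,0]

```text
t: 8.88
tool_pos: [0.587, -0.0042, 0.0322]
tool_rot: [0.991, -0.137, 0.004, 0.002]
contact_force: [-2.5, -13.1, 28.0]
width: 0.0005
```

Request:
apply_moves:
  targets:
    - [0.0008,0.003,0,0,0]
    - [0.0008,0.003,0,0,0]
    - [0.0006,0.002,0,0,0]

```text
t: 9.25
tool_pos: [0.5892, 0.0041, 0.0322]
tool_rot: [0.991, -0.137, 0.004, 0.002]
contact_force: [-3.2, -12.8, 27.7]
width: 0.0003
```

```bash
python3 look.py 5
```

```text
{'tool_pos': [0.5892, 0.0041, 0.0322], 'contact_force': [-3.1885, -12.8182, 27.6635], 'wrist_torque': [-3.0182, 0.8641, 0.0177]}
```

View pics/c5.png

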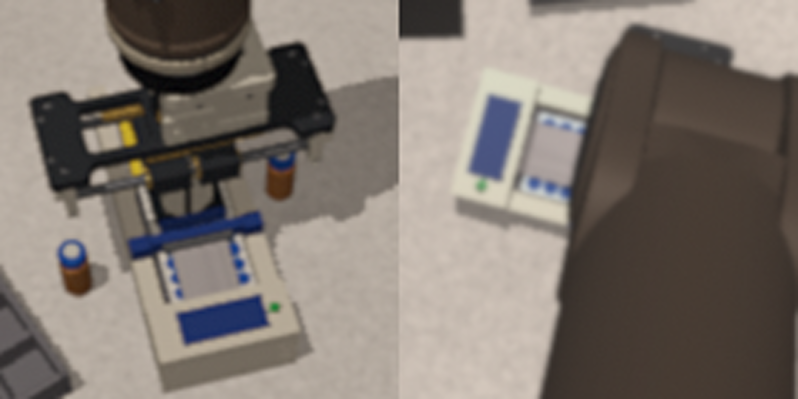

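Four seal rows now lie past the bar and the ridge is close to it, at about (190,215). Some 7–10 mm remains; I'll creep until the stop shows in the force.

Request:
apply_moves:
  targets:
    - [0.0005,0.0018,0,0,0]
    - [0.0005,0.0018,0,0,0]
    - [0.0003,0.001,0,0,0]

```text
t: 9.72
tool_pos: [0.5906, 0.0091, 0.0322]
tool_rot: [0.991, -0.137, 0.004, 0.002]
contact_force: [-3.3, -11.6, 28.6]
width: 0.0004
```

Request:
apply_moves:
  targets:
    - [0.0003,0.001,0,0,0]
    - [0.0003,0.001,0,0,0]
    - [0.0003,0.001,0,0,0]

```text
t: 10.1
tool_pos: [0.591, 0.0107, 0.0322]
tool_rot: [0.991, -0.137, 0.003, 0.002]
contact_force: [-5.4, -16.5, 30.1]
width: 0.0002
```

Request:
apply_moves:
  targets:
    - [0.0003,0.001,0,0,0]
    - [0.0003,0.001,0,0,0]

```text
t: 10.35
tool_pos: [0.591, 0.0108, 0.0321]
tool_rot: [0.99, -0.138, 0.003, 0.003]
contact_force: [-7.1, -21.1, 30.8]
width: 0.0005
```

```bash
python3 look.py 6
```

```text
{'tool_pos': [0.591, 0.0108, 0.0321], 'contact_force': [-7.0674, -21.1208, 30.7977], 'wrist_torque': [-4.9841, 1.6817, -0.02]}
```

View pics/c6.png

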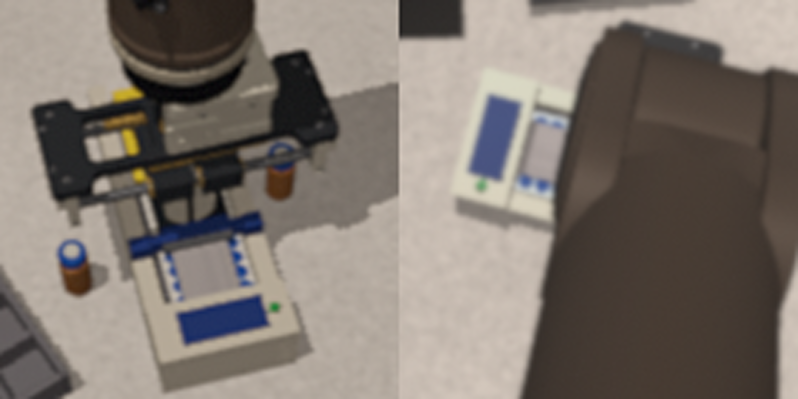

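The tool has stopped advancing while forward force rises to 22 N. Total travel is 79 mm, matching the expected 80. I'll check the yellow bed's height and the pad/ridge position where they're visible.

Run:
```python
from h import *
a=np.array([.2756,.9613]); g=np.array([.5983,.036])
for n in('s2','s3','s4','s5','s6'):
    d=dict(np.load(f'pics/{n}.png.npz')); P=cloud(d); h=cv2.cvtColor(d['img'],cv2.COLOR_RGB2HSV)
    m=(h[...,0]>20)&(h[...,0]<35)&(h[...,1]>130)&(h[...,2]>120); m[:110]=0;m[250:]=0;m[:,:200]=0;m[:,340:]=0
    q=P[m]; x=(q[:,:2]-g)@a+.049; k=(q[:,2]<.05)
    print(n,m.sum(),'yellow x,z:',[(round(i*1000),round(j*1000,1)) for i,j in zip(x[k],q[k][:,2])][:14])
i=dict(np.load('pics/s6.png.npz'))['img'][120:230,205:325,::-1]
cv2.imwrite('pics/z6.png',cv2.resize(i,None,fx=5,fy=5,interpolation=cv2.INTER_CUBIC))
```

```text
s2 7 yellow x,z: [(-96, np.float64(21.5)), (-94, np.float64(21.0))]
s3 15 yellow x,z: [(-84, np.float64(22.3)), (-85, np.float64(20.6)), (-82, np.float64(21.8)), (-82, np.float64(21.0)), (-78, np.float64(22.7)), (-78, np.float64(22.7)), (-77, np.float64(20.2)), (-73, np.float64(21.6)), (-73, np.float64(20.9))]
s4 46 yellow x,z: [(-97, np.float64(20.3)), (-95, np.float64(22.3)), (-94, np.float64(20.8)), (-94, np.float64(20.6)), (-92, np.float64(21.9)), (-90, np.float64(22.3)), (-91, np.float64(20.4)), (-92, np.float64(18.8)), (-86, np.float64(23.1)), (-87, np.float64(21.6)), (-85, np.float64(21.2)), (-84, np.float64(22.0)), (-83, np.float64(21.6)), (-82, np.float64(20.8))]
s5 56 yellow x,z: [(-78, np.float64(18.5)), (-73, np.float64(24.6)), (-74, np.float64(21.0)), (-72, np.float64(22.5)), (-73, np.float64(20.8)), (-71, np.float64(20.6)), (-71, np.float64(19.7)), (-68, np.float64(22.9)), (-67, np.float64(22.1)), (-66, np.float64(21.8)), (-66, np.float64(21.4)), (-65, np.float64(21.4)), (-65, np.float64(20.0)), (-65, np.float64(19.0))]
s6 86 yellow x,z: [(-102, np.float64(28.0)), (-101, np.float64(29.2)), (-100, np.float64(29.1)), (-100, np.float64(30.4)), (-101, np.float64(28.1)), (-101, np.float64(27.8)), (-102, np.float64(26.1)), (-99, np.float64(28.7)), (-99, np.float64(28.5)), (-98, np.float64(28.9)), (-98, np.float64(28.0)), (-100, np.float64(27.2)), (-98, np.float64(28.4)), (-98, np.float64(28.4))]
```

View pics/z6.png

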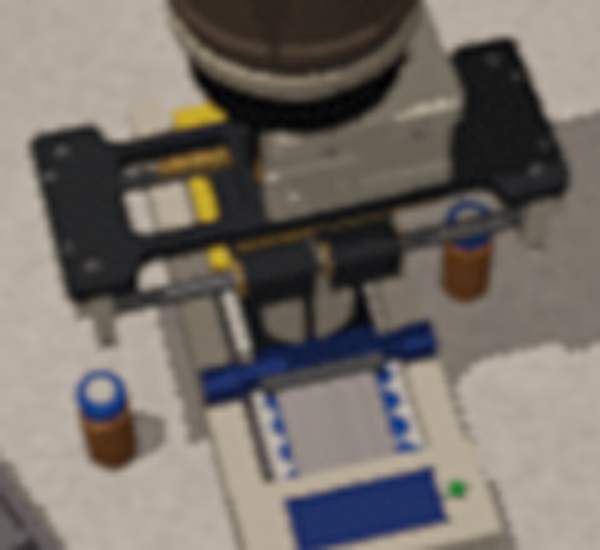

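The bed read about 21.5 mm high throughout the slide and now reads about 28.5 mm, so it has sprung up. I'll give one more firm nudge against the stop, relax the forward push, then lift straight up.

Request:
apply_moves:
  targets:
    - [0.0004,0.0014,0,0,0]
    - [0.0004,0.0014,0,0,0]
    - [0,0,0,0,0]

```text
t: 10.82
tool_pos: [0.5922, 0.0138, 0.0322]
tool_rot: [0.99, -0.138, 0.003, 0.003]
contact_force: [-5.0, -19.0, 29.9]
width: 0.0003
```

It moved 3 mm without the force rising, so either the fingertips slipped on the pad or the cassette advanced. Keep pushing until it is firm against the ridge.

Request:
apply_moves:
  targets:
    - [0.0003,0.001,0,0,0]
    - [0.0003,0.001,0,0,0]
    - [0,0,0,0,0]

```text
t: 11.2
tool_pos: [0.5922, 0.0139, 0.0322]
tool_rot: [0.99, -0.139, 0.003, 0.004]
contact_force: [-7.2, -23.8, 32.0]
width: 0.0002
```

Request:
apply_moves:
  targets:
    - [0.0003,0.001,0,0,0]
    - [0.0003,0.001,0,0,0]
    - [0,0,0,0,0]

```text
t: 11.58
tool_pos: [0.5922, 0.014, 0.0322]
tool_rot: [0.99, -0.139, 0.003, 0.005]
contact_force: [-9.4, -28.5, 33.2]
width: 0.001
```

```bash
python3 look.py 7
python3 - <<'E'
from h import *
a,b=[dict(np.load(f'pics/{n}.png.npz'))['img'][165:225,250:300,::-1] for n in('s6','s7')]
cv2.imwrite('pics/z7.png',cv2.resize(np.hstack([a,b]),None,fx=8,fy=8,interpolation=cv2.INTER_CUBIC))
E
```

```text
{'tool_pos': [0.5922, 0.014, 0.0322], 'contact_force': [-9.3887, -28.5258, 33.1679], 'wrist_torque': [-6.5743, 2.1368, -0.0186]}
```

View pics/z7.png

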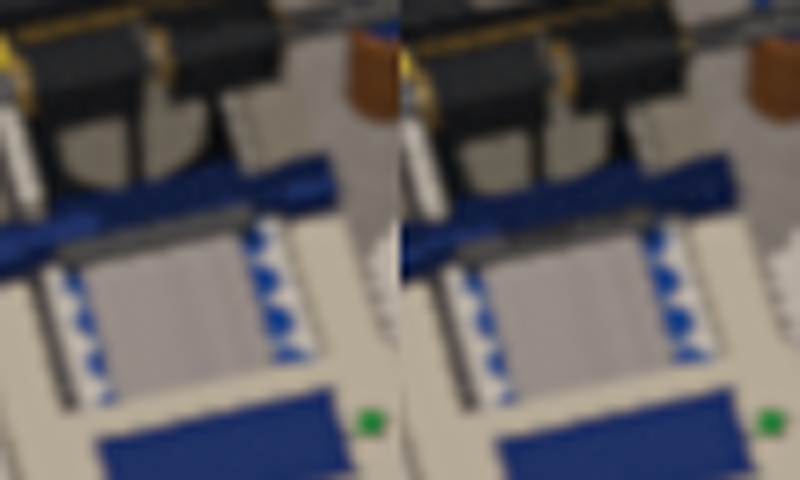

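The two frames show the seals and nose unchanged while the fingers moved up to the ridge. So the fingertips slipped and the cassette was already home. It holds against 30 N. Easing off and lifting.

Request:
apply_moves:
  targets:
    - [-0.0006,-0.002,0,0,0]
    - [-0.0006,-0.002,0,0,0]
    - [-0.0003,-0.001,0,0,0]
    - [0,0,0,0,0]

```text
t: 12.18
tool_pos: [0.5921, 0.0138, 0.0322]
tool_rot: [0.99, -0.137, 0.004, 0.002]
contact_force: [-4.6, -16.9, 28.1]
width: 0.0004
```

Request:
apply_moves:
  targets:
    - [-0.0006,-0.002,0,0,0]
    - [-0.0006,-0.002,0,0,0]
    - [-0.0004,-0.0015,0,0,0]
    - [0,0,0,0,0]

```text
t: 12.68
tool_pos: [0.5921, 0.0137, 0.0322]
tool_rot: [0.991, -0.135, 0.004, -0.0]
contact_force: [0.1, -3.7, 25.2]
width: 0.0004
```

Request:
apply_moves:
  targets:
    - [-0.0002,-0.0005,0.001,0,0]
    - [0,0,0.002,0,0]
    - [0,0,0.003,0,0]
    - [0,0,0.005,0,0]
    - [0,0,0.01,0,0]

```text
t: 13.3
tool_pos: [0.5871, 0.015, 0.05]
tool_rot: [0.991, -0.135, -0.001, 0.0]
contact_force: [-0.2, -0.3, 0.6]
width: 0.0007
```

Request:
apply_moves:
  targets:
    - [0,0,0.03,0,0]
    - [0,0,0.05,0,0]
    - [0,0,0.05,0,0]
    - [-0.03,0,0.04,0,0]
    - [-0.05,0,0,0,0]

```text
t: 13.92
tool_pos: [0.5096, 0.0145, 0.2232]
tool_rot: [0.991, -0.135, 0.003, -0.001]
contact_force: [0.3, 0.2, -1.2]
width: 0.0007
```

Request:
apply_moves:
  targets:
    - [-0.05,0.04,0,0,0]
    - [-0.05,0.05,0,0,0]
    - [-0.02,0.05,0,0,0]
    - [0,0.05,0,0,0]
    - [0,0,0,0,0]

```text
t: 14.55
tool_pos: [0.3941, 0.2018, 0.2205]
tool_rot: [0.991, -0.132, 0.0, -0.001]
contact_force: [-0.3, -0.2, 0.1]
width: 0.0004
```

```bash
python3 look.py 8
```

```text
{'tool_pos': [0.3941, 0.2018, 0.2205], 'contact_force': [-0.2802, -0.1581, 0.088], 'wrist_torque': [-0.1054, 0.0806, 0.0592]}
```

View pics/c8.png

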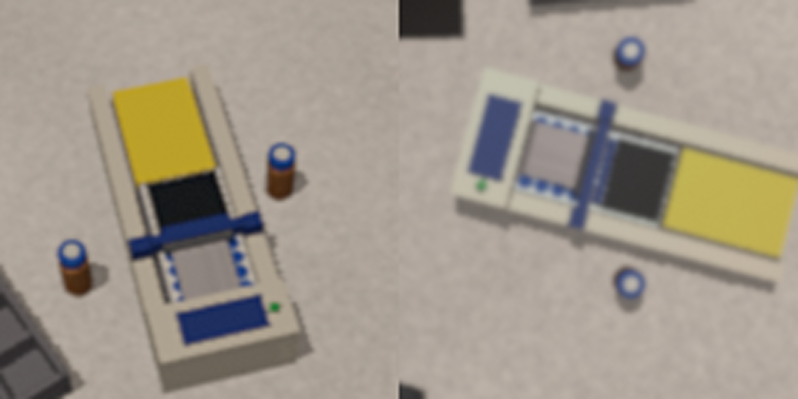

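Clear view: the cassette lies under the bar and leaf, the full yellow bed is exposed behind it, and both vials are standing where they were. One numeric check of pad position and bed height follows.

Run:
```python
from h import *
a=np.array([.2756,.9613]); g=np.array([.5983,.036])
for n in('t8','s8'):
    d=dict(np.load(f'pics/{n}.png.npz')); P=cloud(d); h=cv2.cvtColor(d['img'],cv2.COLOR_RGB2HSV).astype(int)
    w=(P[...,:2]-g); x=w@a+.049; y=-.9613*w[...,0]+.2756*w[...,1]; R=(abs(y)<.034)&(x>-.11)&(x<.11)
    Y=R&(h[...,0]>20)&(h[...,0]<35)&(h[...,1]>110)&(h[...,2]>110); D=R&(h[...,2]<60)&(x>-.02)&(x<.04)
    for nm,m in(('bed',Y),('pad',D)): print(n,nm,m.sum(),'x',np.percentile(x[m],[3,97]).round(4),'y',np.median(y[m]).round(4),'z',np.median(P[m][:,2]).round(4))
for n in('t0','t8'):
    f='top0' if n=='t0' else 't8'
    d=dict(np.load(f'pics/{f}.png.npz')); h=cv2.cvtColor(d['img'],cv2.COLOR_RGB2HSV).astype(int); B=(h[...,0]>100)&(h[...,0]<130)&(h[...,1]>90)
    for r in((180,200,290,312),(260,280,290,312)):
        m=B[r[0]:r[1],r[2]:r[3]]; yy,xx=np.where(m); print(f,xx.mean().round(1)+r[2],yy.mean().round(1)+r[0])
```

```text
t8 bed 1177 x [-0.0992 -0.0159] y 0.0018 z 0.0295
t8 pad 363 x [-0.003   0.0308] y 0.0033 z 0.0329
s8 bed 954 x [-0.0994 -0.0139] y 0.0003 z 0.0282
s8 pad 351 x [-0.0053  0.0297] y 0.0019 z 0.0317
top0 298.8 190.2
top0 298.2 267.6
t8 298.8 190.2
t8 298.1 267.9
```

```bash
python3 -c "
from h import *
print(workorder.close_job())"
```

```text
the job is handed in; nothing more can be done
None
```

The cassette is loaded in the dock: fully home against the head block, with the yellow bed sprung up behind it. I handed the job in at about 15 s on the robot's clock, with the arm moved clear.

**How it went**
- **Press:** with shut fingertips I pressed the thumb pad down to the bed's hard stop at z = 32 mm. The force briefly peaked at about 60 N on the wrist, and I eased it to 22–33 N for the slide.
- **Slide:** I then slid the cassette under the bar and leaf spring. The tool had travelled 79 mm when the stop showed in the force; I had expected about 80 mm.
- **Release:** I relaxed the push, lifted straight up and moved away.

**Last checks**
- **Bed:** its height read about 21.5 mm through the slide and 28–29.5 mm at the end, so it is up.
- **Pad:** its centre is at about dock x = 13 mm and z = 32–33 mm. Fully home is 14 mm and 32 mm, so it agrees within the calibration.
- **Vials:** both are within 0.3 pixel of where they started.
- **Tool:** no contact force remained.

**Oddities**
- **Sideways drift:** the tool drifted about 3 mm sideways early in the slide, and I steered it back. At the end the cassette sat 2–3 mm off centre by the cameras, within its 4 mm side play.
- **Finger slip:** at the stop the fingertips slipped 3 mm forward on the pad, up to the ridge. Before and after pictures showed the cassette itself had not moved, and it held there against a 30 N push.

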